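# Lay the humidity logger on its back and start it

## Task

Push the standing yellow humidity logger over so that it lies on its back on its own black pad with the screen facing up; then press its green start key all the way in and let it go. Only push and press: never pick the logger up. Leave the blue logger standing where it is, and do not disturb the glassware and the other things around.

Things in the scene. Friction and masses are not known exactly. Their poses are not given: they have to be found in the camera images.
- logger: Yellow data logger, a box 40 mm deep (x), 70 wide (y), 150 tall (z), with a black cap 22 mm across, 14 high on top; 0.26 to 0.5 kg. Stands upright on its pad at the start. Origin: centre of its underside as it stands. Its -x face has the screen (centre 114 mm up) and the green key (45 mm up) and looks roughly to the robot; its +x face is its back. Lying on its back, +x points down.
- logger_mid (a point): Centre of the yellow box, 75 mm above its underside when standing; it turns with the logger.
- logger_heel (a point): Middle of the logger's back lower edge, 20 mm along its +x from its origin. The foot grips the pad: pushed along +x high on the screen face, the logger pivots on this edge and falls over by itself once leaned more than about 15 degrees.
- key_top (a point): Centre of the outer face of the green round key (24 mm across), which stands 7 mm proud of the screen face, on its middle line, 45 mm above the foot end. It moves with the key. It faces straight up when the logger lies on its back.
- logger_key (a joint): Travel of the spring key: 0 out, 0.005 m fully in. It takes about 4 N to push fully in, and springs back.
- pad: Black rubber pad under the yellow logger, fixed: 300 mm long (x, away from the robot), 130 wide (y), 12 thick. Origin: centre of its underside. The logger stands near its robot-side end, about 90 mm from the pad's centre; the free part of the pad lies behind it. It may be the left or the right of two such pads.
- pad_b: The same kind of pad under the blue logger, fixed.
- twin: Blue logger of the same shape and size, standing on the other pad; to be left alone. Origin: centre of its underside.
- vial: Small amber glass vial, 22 mm across, 60 mm tall, standing between the two pads. Origin: centre of its underside. A bystander.
- amber: Amber reagent bottle, 70 mm across, 160 mm tall, standing to the robot's left. Origin: centre of its underside. A bystander.
- beaker: Clear glass beaker, 72 mm across, 90 mm tall, standing to the robot's right. Origin: centre of its underside. A bystander.
- dish: White ceramic dish, 90 mm across, 16 mm high, on the bench to the left, near the robot. Origin: centre of its underside. A bystander.
- spatula: Steel lab spoon, 170 mm long, lying on the bench to the right, near the robot. Origin: underside, near its middle. A bystander.
There are look-alikes about, which are no part of the job. Several things have the shape of the logger; the one meant has the colours described above.

How it is judged:
By the outcome, as a careful person would: the job done as asked, in the order asked, and still so for the second after the job is handed in, with the robot touching nothing.
It also fails if it takes over 42 s, if anything falls off the work surface, if the arm or the gripper's body presses on something with over 40 N, if the wrist force passes 120 N, or if a joint passes its speed limit or range.

## Robot

A 6-joint arm with a two-finger parallel gripper is mounted at the origin on the work surface. World frame = base frame: x ahead of the robot, y to its left, z up, the work surface at z = 0. Lengths are in m, angles in rad, forces in N, time in s.
With the tool pointing down it reaches from about 0.275 to 0.825 m from the base axis. Payload 5.2 kg.
Tool frame: the origin (TCP) lies between the finger pads; the fingertips stand 25 mm ahead of it and the grasp point (between the pads) lies 6 mm ahead of it; z points along the fingers, y is the line along which they close (so a half turn about z gives the same grasp; the last joint's range is limited). The gripper opens to 93 mm and grips with 3 to 60 N. Pads are 15 mm wide; open, the fingers measure 128 mm over their backs; the gripper's body (75 mm by 188 mm) begins 65 mm behind the grasp point.
Start: joints at [1.09, 0.259, 1.535, -0, 1.348, -0.203], TCP at [0.151, 0.529, 0.244] pointing down, gripper open.
Joint ranges: [-3.14, 3.14], [-0.91, 2.08], [0.19, 2.58], [-1.22, 4.36], [0.22, 2.71], [-3.12, 3.12]. Speed limits (rad/s): [2.57, 2.57, 3.14, 3.14, 3.14, 3.14].

## Interface

Orientations are given as a rotation vector (axis times angle).
In Python, from cell import env, optics gives the robot as it stands.
- The arm moves only by the shell command python3 -m jog 'ROWS' [FORCE]. ROWS is JSON, a list of rows, each a list of 7 numbers: the shift along the tool's x, y, z normalised to -1 to 1, where 1 is 200 mm, then the turn, a rotation vector about the tool's x, y, z normalised to -1 to 1, where 1 is 45 degrees, then the finger opening in mm, from 0 to 93. A call has 1 to 12 rows; each row shifts and turns the commanded pose from where the row before left it, along the tool's axes as they then stand; what a row does not reach is not made up. A row lasts 1/8 s, in which the tool goes at most 62.5 mm and 10.7 degrees, less where a joint would pass 70% of its speed; a pose out of reach is approached as far as the arm can. A call with a number of a shift or a turn outside -1 to 1 is refused whole. A call with a gripper value outside its range is refused whole. The fingers move at their own pace and stop on an object; FORCE is the grip in N (left out, the last holds). Time passes only in rows, so rows that do not move let the fingers close. It gives the time, the measured TCP pose, the force, the opening and the grip force at its end, in the units of the state.
- env.sense(): the state, without advancing time (a new reading comes with each control period).
- optics.capture(name): name is "scene" or "top"; returns the picture (400x640x3 uint8, red, green, blue); there is no depth.
- optics.camera_params(name): a dict with "K" (3x3 intrinsics, pixels), "camera_from_world" (4x4, takes a point from world to camera coordinates). Camera axes: x right, y up, looking along -z (the intrinsics and any distortion apply to the point x, -y, -z); pixel columns grow to the right and rows downward; lengths in m; the calibration is good to about 2 mm. A picture is of the moment at which its call begins. camera_params takes no time and is no camera call.
- env.close_job(): hands the job in; it is judged then, once.
The state is a dict: "time_s": time; "qpos": joint angles; "qvel": joint speeds; "tau": joint torques, N m; "position": TCP position; "ee_rot": TCP orientation; "force": force on the tool from outside, world axes, zero at the start; "ft_torque": the same for the moment, N m; "grip_width": opening from 0.0 (shut) to 1.0 (fully open); "grasp_force": force on a finger pad.
Only numpy, scipy, OpenCV 4.12 (cv2) and the standard library are available. Lean on these libraries where they do the work, as an engineer would, in place of code of your own. Each camera call takes 0.05 s, during which the arm holds its last target. There are 200 camera calls.

## Working session

There is one attempt and no reset: what is moved stays moved. The work goes in short steps, Python scripts to look and compute and a shell command to move; the robot and the scene stay as the last step left them, time stands still between calls to the robot, and variables do not carry over. Pictures are saved under pics/ and viewed, at most 10 in all, crops included, and the job is handed in when it is done.

```bash
mkdir -p pics; ls; python3 - <<'E'
from cell import env, optics
import cv2
for n in("scene","top"):
    im=optics.capture(n); cv2.imwrite(f"pics/{n}0.png",im[:,:,::-1])
    p=optics.camera_params(n); print(n,p)
print(env.sense())
E
```

```text
pics
scene {'K': array([[383.45180581,   0.        , 313.37098226],
       [  0.        , 383.45180581, 197.70895569],
       [  0.        ,   0.        ,   1.        ]]), 'camera_from_world': array([[-0.82517452,  0.56480459, -0.00909921,  0.39269907],
       [-0.34190641, -0.48657018,  0.80395862,  0.08156729],
       [ 0.44965212,  0.66651725,  0.59461562, -1.25401558],
       [ 0.        ,  0.        ,  0.        ,  1.        ]])}
top {'K': array([[451.03328563,   0.        , 325.08007163],
       [  0.        , 451.03328563, 197.09975899],
       [  0.        ,   0.        ,   1.        ]]), 'camera_from_world': array([[ 6.51140651e-03, -9.99976862e-01,  1.96900550e-03,
        -1.03535952e-02],
       [ 9.83480113e-01,  6.76016850e-03,  1.80889931e-01,
        -4.69733260e-01],
       [-1.80899056e-01,  7.58629880e-04,  9.83501376e-01,
        -1.35707562e+00],
       [ 0.00000000e+00,  0.00000000e+00,  0.00000000e+00,
         1.00000000e+00]])}
{'time_s': 0.1, 'qpos': array([ 1.09027614e+00,  2.59255256e-01,  1.53596110e+00, -3.54231374e-06,
        1.34799241e+00, -2.02810891e-01]), 'qvel': array([ 0.00147796, -0.00020847, -0.00188386, -0.00092204,  0.00104907,
        0.00046848]), 'tau': array([ 3.31485193e-03, -4.38202822e+01, -2.84647822e+01,  7.19984109e-02,
        3.61043320e-02, -6.87454667e-05]), 'position': array([0.15055865, 0.52852874, 0.24291384]), 'ee_rot': array([-4.34748463e-01, -3.11082158e+00,  2.39325081e-03]), 'force': array([-0.56208649,  0.29609426,  0.83217111]), 'ft_torque': array([-0.05864916,  0.00478124,  0.0291511 ]), 'grasp_force': 0.0, 'grip_width': 1.0052623037307165}
```

View pics/scene0.png

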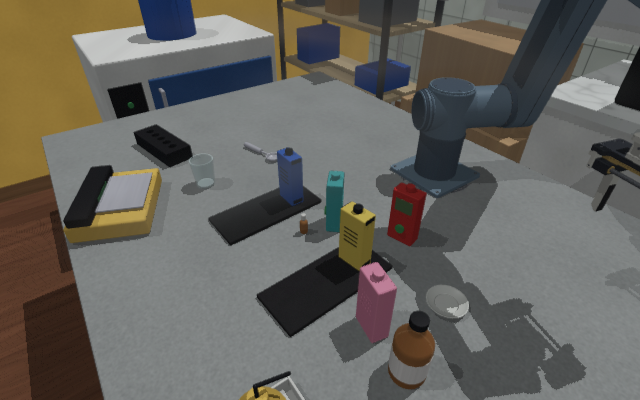

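View pics/top0.png

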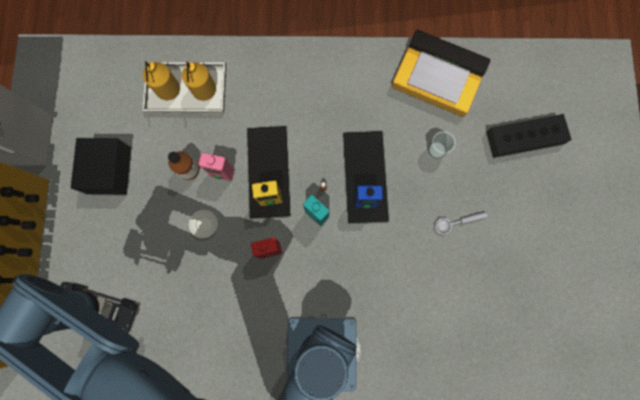

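The top view shows several things shaped like the logger: yellow (265,192) on the left pad, blue (369,195) on the right pad, teal (316,208), red (265,248) and pink (216,165). The one meant is the yellow one, which stands on a pad with a black cap. I'll measure it and confirm with a crop.

```bash
cat > h.py <<'E'
import numpy as np, cv2
from cell import env, optics
def ray(n,uv,z):
    p=optics.camera_params(n);K=p["K"];T=p["camera_from_world"];R=T[:3,:3];c=-R.T@T[:3,3]
    uv=np.atleast_2d(np.array(uv,float))
    d=np.c_[(uv[:,0]-K[0,2])/K[0,0],-(uv[:,1]-K[1,2])/K[1,1],-np.ones(len(uv))]@R
    return c+d*((z-c[2])/d[:,2])[:,None]
def proj(n,P):
    p=optics.camera_params(n);K=p["K"];T=p["camera_from_world"]
    q=np.atleast_2d(P)@T[:3,:3].T+T[:3,3]
    return np.c_[K[0,0]*q[:,0]/-q[:,2]+K[0,2],-K[1,1]*q[:,1]/-q[:,2]+K[1,2]]
def blob(m,box):
    x0,y0,x1,y1=box;k=np.zeros(m.shape,np.uint8);k[y0:y1,x0:x1]=m[y0:y1,x0:x1]
    cs=cv2.findContours(k,cv2.RETR_EXTERNAL,cv2.CHAIN_APPROX_NONE)[0]
    return max(cs,key=cv2.contourArea)[:,0,:].astype(np.float32)
def rect(n,c,z):
    P=ray(n,c,z)[:,:2].astype(np.float32)
    r=cv2.minAreaRect(P); return r
E
python3 - <<'E'
from h import *
im=cv2.cvtColor(cv2.imread("pics/top0.png"),cv2.COLOR_BGR2HSV);H,S,V=[im[:,:,i].astype(int) for i in range(3)]
f=lambda r:(np.round(r[0],4),np.round(r[1],4),round(r[2],1))
yel=(S>130)&(V>120)&(H>18)&(H<34)
print("yellow",f(rect("top",blob(yel,(240,170,292,215)),.162)))
blk=(V<60)
c=blob(blk,(243,122,294,222));print("pad",f(rect("top",c,.012)))
c=blob(blk,(258,180,272,195));print("cap",f(rect("top",c,.176)))
c=blob(blk,(340,127,392,226));print("padb",f(rect("top",c,.012)))
for nm,m,b,z in (("red",(S>130)&((H<8)|(H>172)),(245,232,290,265),.15),("teal",(S>100)&(H>80)&(H<100),(300,192,335,225),.15),("pink",(S>60)&(H>150),(195,145,240,185),.15)):
    print(nm,f(rect("top",blob(m,b),z)))
a=cv2.imread("pics/top0.png")[120:265,195:395];cv2.imwrite("pics/crop.png",cv2.resize(a,None,fx=4,fy=4,interpolation=2))
E
```

```text
yellow (array([0.4701, 0.1654]), array([0.0431, 0.0704]), 9.4)
pad (array([0.5524, 0.1758]), array([0.3086, 0.1263]), 3.9)
cap (array([0.4716, 0.1649]), array([0.0144, 0.0113]), 1.7)
padb (array([ 0.5449, -0.1345]), array([0.2953, 0.1266]), 3.1)
red (array([0.3049, 0.1589]), array([0.0486, 0.0779]), 15.2)
teal (array([0.415 , 0.0191]), array([0.0809, 0.0496]), 48.0)
pink (array([0.5406, 0.3101]), array([0.1091, 0.0657]), 77.2)
```

View pics/crop.png

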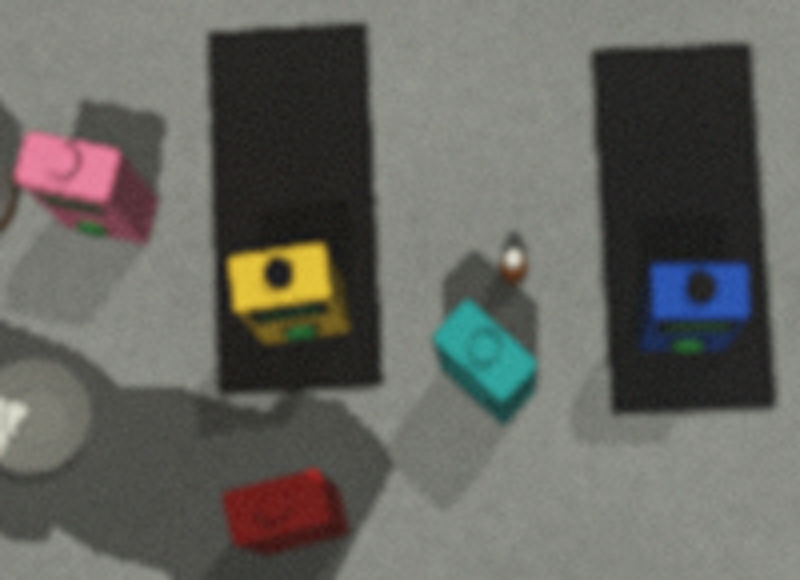

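The crop confirms it: the yellow logger with the black cap (crop 280,275) stands on the left pad, with its screen and green key facing the robot. It is turned about +8°. I now work out the tool-frame moves.

```bash
cat >> h.py <<'E'
from scipy.spatial.transform import Rotation as Ro
def plan(tgt,yaw):
    """turn about tool z (units) so tool y is parallel to heading yaw; then shift in turned tool axes (mm)"""
    s=env.sense();R=Ro.from_rotvec(s["ee_rot"]);M=R.as_matrix()
    cur=np.arctan2(M[1,1],M[0,1]);d=(yaw-cur+np.pi/2)%np.pi-np.pi/2   # world yaw change
    t=-d  # tool z is down
    M2=(R*Ro.from_rotvec([0,0,t])).as_matrix()
    print("pos",s["position"].round(4),"z axis",M[:,2].round(3),"force",s["force"].round(1),"turn deg",round(np.degrees(t),1),"units",round(t/(np.pi/4),3),"q6",s["qpos"][5].round(2))
    print("shift units",(M2.T@(np.array(tgt)-s["position"])/.2).round(4))
E
python3 - <<'E'
from h import *
a=np.radians(8.5)
plan([0.400,0.155,.243],a+np.pi/2)
print(ray("scene",[[408,187],[358,209]],.164))
E
```

```text
pos [0.1506 0.5285 0.2429] z axis [-0.001 -0.001 -1.   ] force [-0.6  0.3  0.8] turn deg -24.4 units -0.542 q6 -0.2
shift units [-9.5750e-01 -2.0315e+00  1.3000e-03]
[[0.31614946 0.16453408 0.164     ]
 [0.46639739 0.16165863 0.164     ]]
```

```bash
python3 -m jog '[[0,0,0,0,0,-0.18,0],[0,0,0,0,0,-0.18,0],[0,0,0,0,0,-0.18,0],[-0.12,-0.254,0,0,0,0,0],[-0.12,-0.254,0,0,0,0,0],[-0.12,-0.254,0,0,0,0,0],[-0.12,-0.254,0,0,0,0,0],[-0.12,-0.254,0,0,0,0,0],[-0.12,-0.254,0,0,0,0,0],[-0.12,-0.254,0,0,0,0,0],[-0.12,-0.254,0,0,0,0,0],[0,0,0,0,0,0,0]]'
python3 - <<'E'
from h import *
plan([0.405,0.155,.163],np.radians(98.5))
E
```

```text
time_s: 1.6
position: [0.4018, 0.1518, 0.2434]
ee_rot: [0.22, -3.134, 0.001]
force: [-0.5, 0.2, -0.2]
grip_width: 0.006
grasp_force: 0.0
pos [0.4018 0.1518 0.2434] z axis [-0.    -0.001 -1.   ] force [-0.5  0.2 -0.2] turn deg -0.5 units -0.01 q6 -1.61
shift units [-0.0181  0.0139  0.4017]
```

```bash
python3 -m jog '[[0,0.014,0.14,0,0,0,0],[0,0,0.14,0,0,0,0],[0,0,0.12,0,0,0,0],[0,0,0,0,0,0,0]]'
python3 - <<'E'
from h import *
plan([0.432,0.16,.163],np.radians(98.5))
im=optics.capture("scene")[:,:,::-1]; cv2.imwrite("pics/s1.png",cv2.resize(im[120:300,260:460],None,fx=3,fy=3))
E
```

```text
time_s: 2.1
position: [0.3974, 0.1583, 0.1621]
ee_rot: [0.231, -3.128, -0.0]
force: [0.7, 0.2, 0.3]
grip_width: 0.008
grasp_force: 0.0
pos [0.3974 0.1583 0.1621] z axis [-0.005 -0.    -1.   ] force [0.7 0.2 0.3] turn deg -0.1 units -0.001 q6 -1.6
shift units [-0.1722 -0.017  -0.0053]
```

View pics/s1.png

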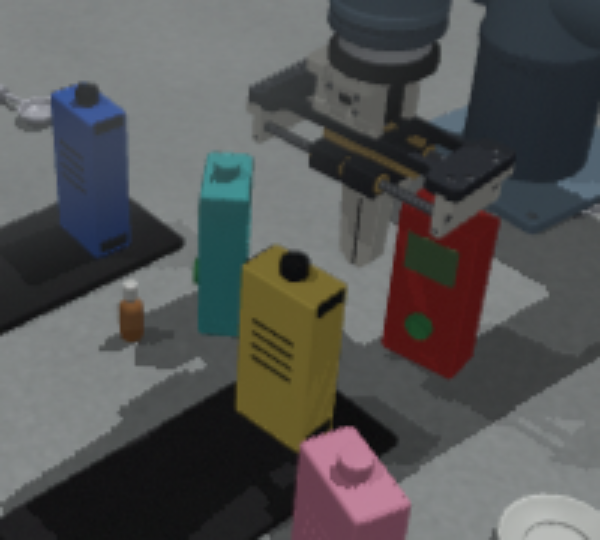

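The fingertips (crop 365,250) are clear, between the red and yellow loggers. Now I push.

```bash
python3 -m jog '[[-0.06,0,0,0,0,0,0],[-0.06,0,0,0,0,0,0],[-0.06,0,0,0,0,0,0],[-0.05,0,0,0,0,0,0],[-0.05,0,0,0,0,0,0],[-0.05,0,0,0,0,0,0]]'
```

```text
time_s: 2.9
position: [0.4655, 0.1673, 0.1636]
ee_rot: [0.229, -3.133, 0.0]
force: [-0.3, 0.6, 0.4]
grip_width: 0.007
grasp_force: 0.1
```

```bash
python3 -m jog '[[-0.05,0,0,0,0,0,0],[-0.05,0,0,0,0,0,0],[-0.05,0,0,0,0,0,0],[0,0,0,0,0,0,0],[0,0,0,0,0,0,0],[0,0,0,0,0,0,0]]'
python3 - <<'E'
from h import *
im=optics.capture("scene")[:,:,::-1]; cv2.imwrite("pics/s2.png",cv2.resize(im[120:340,240:460],None,fx=2.7,fy=2.7))
im=optics.capture("top")[:,:,::-1]; cv2.imwrite("pics/t2.png",im)
E
```

```text
time_s: 3.65
position: [0.4942, 0.1716, 0.1636]
ee_rot: [0.23, -3.133, 0.0]
force: [0.6, -0.4, 0.4]
grip_width: 0.005
grasp_force: 0.0
```

View pics/s2.png

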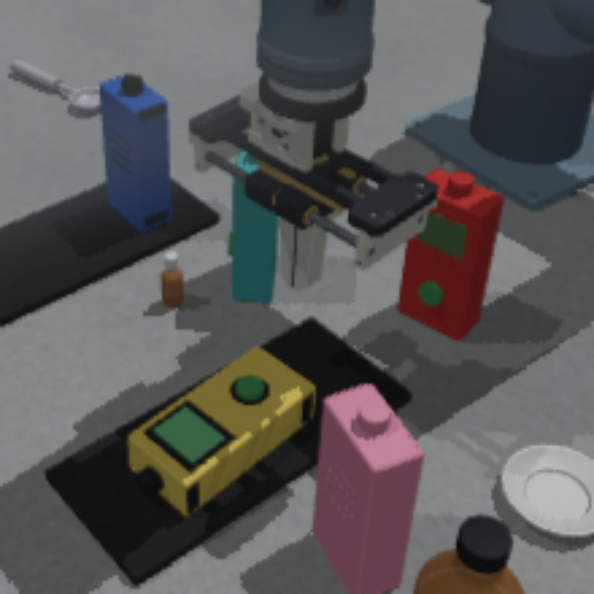

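The logger lies on its back on its pad, screen up. The green key is at crop (249,389), which is scene (332,264). I measure it at z = 0.059.

```bash
python3 - <<'E'
from h import *
im=cv2.imread("pics/s2.png");hs=cv2.cvtColor(im,cv2.COLOR_BGR2HSV)
H,S,V=[hs[:,:,i].astype(int) for i in range(3)]
g=(H>45)&(H<85)&(S>110)
c=blob(g,(222,368,278,412));uv=cv2.minEnclosingCircle(c)[0];m=c.mean(0)
f=lambda p:np.array(p)/2.7+[240-.3,120-.3]
k=ray("scene",f((c.min(0)+c.max(0))/2),.059)[0];print("key",k, len(c),rect("scene",f(c),.059)[1])
t=cv2.cvtColor(cv2.imread("pics/t2.png"),cv2.COLOR_BGR2HSV);H,S,V=[t[:,:,i].astype(int) for i in range(3)]
c=blob((S>130)&(V>100)&(H>18)&(H<34),(240,130,295,200));print("yellow top view",rect("top",c,.052))
print(proj("top",k))
plan([k[0],k[1],.163],np.radians(8.5))
E
```

```text
key [0.54807333 0.18014274 0.059     ] 79 (0.02713766135275364, 0.023961463943123817)
yellow top view ((0.6078269481658936, 0.15560568869113922), (0.05207248404622078, 0.009389389306306839), 1.523511528968811)
[[264.81341708 170.91115437]]
pos [0.4943 0.1716 0.1637] z axis [ 0. -0. -1.] force [-1.2 -0.1 -0.4] turn deg 89.9 units 1.997 q6 -1.6
shift units [0.0025 0.272  0.0037]
```

```bash
python3 -m jog '[[0,0,0,0,0,0.222,0],[0,0,0,0,0,0.222,0],[0,0,0,0,0,0.222,0],[0,0,0,0,0,0.222,0],[0,0,0,0,0,0.222,0],[0,0,0,0,0,0.222,0],[0,0,0,0,0,0.222,0],[0,0,0,0,0,0.222,0],[0,0,0,0,0,0.222,0],[0,0.136,0,0,0,0,0],[0,0.136,0,0,0,0,0],[0,0,0,0,0,0,0]]'
python3 - <<'E'
from h import *
plan([.547,.180,.095],np.radians(8.5))
E
```

```text
time_s: 5.25
position: [0.5496, 0.1796, 0.1635]
ee_rot: [2.051, 2.379, 0.001]
force: [-0.4, -0.3, -0.1]
grip_width: 0.006
grasp_force: 0.0
pos [0.5496 0.1796 0.1635] z axis [ 0.001  0.    -1.   ] force [-0.4 -0.3 -0.1] turn deg -0.0 units -0.001 q6 -0.02
shift units [ 0.0039 -0.0128  0.3426]
```

Descend until the tips are about 11 mm above the key, then look.

```bash
python3 -m jog '[[0,-0.01,0.12,0,0,0,0],[0,0,0.12,0,0,0,0],[0,0,0.10,0,0,0,0],[0,0,0,0,0,0,0],[0,0,0,0,0,0,0]]'
python3 - <<'E'
from h import *
plan([.547,.180,.084],np.radians(8.5))
im=optics.capture("scene")[:,:,::-1]; cv2.imwrite("pics/s3.png",cv2.resize(im[200:310,270:400],None,fx=5,fy=5))
print((proj("scene",[[.548,.180,.059],[.548,.18,.07]])-[270,200])*5)
E
```

```text
time_s: 5.88
position: [0.5463, 0.1794, 0.0965]
ee_rot: [2.051, 2.379, 0.001]
force: [-0.8, 0.1, -0.5]
grip_width: 0.005
grasp_force: 0.0
pos [0.5463 0.1794 0.0965] z axis [ 0.001  0.    -1.   ] force [-0.8  0.1 -0.5] turn deg -0.0 units -0.0 q6 -0.02
shift units [0.0025 0.0038 0.0623]
[[310.47770353 316.75658447]
 [310.97470048 299.25252735]]
```

View pics/s3.png

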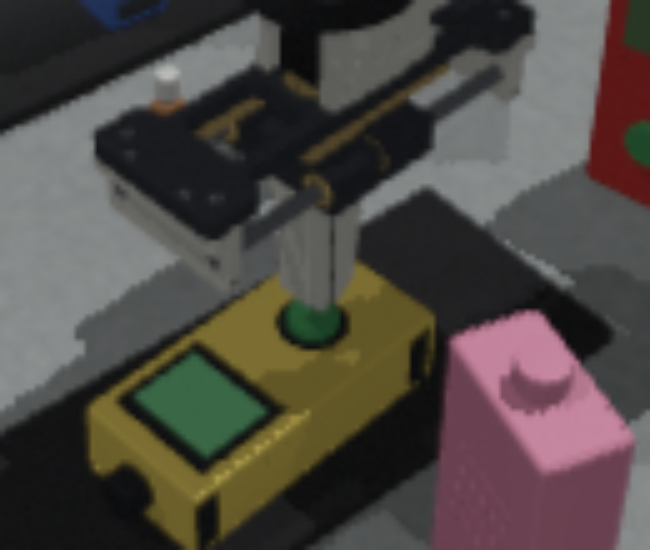

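The tips (crop 318,300) are right over the key (crop 313,322). Now I press in small steps.

```bash
python3 -m jog '[[0,0,0.05,0,0,0,0],[0,0,0.02,0,0,0,0],[0,0,0.005,0,0,0,0],[0,0,0,0,0,0,0]]'; python3 -m jog '[[0,0,0.01,0,0,0,0],[0,0,0,0,0,0,0]]'
```

```text
time_s: 6.42
position: [0.5465, 0.1794, 0.0809]
ee_rot: [2.051, 2.379, 0.0]
force: [-1.1, 0.2, 2.9]
grip_width: 0.008
grasp_force: 1.5
time_s: 6.68
position: [0.5465, 0.1794, 0.0792]
ee_rot: [2.051, 2.379, 0.0]
force: [-1.1, -0.9, 5.9]
grip_width: 0.007
grasp_force: 3.3
```

```bash
python3 -m jog '[[0,0,0.006,0,0,0,0],[0,0,0,0,0,0,0]]'; python3 -m jog '[[0,0,0.006,0,0,0,0],[0,0,0,0,0,0,0]]'
```

```text
time_s: 6.92
position: [0.5465, 0.1794, 0.079]
ee_rot: [2.051, 2.379, 0.001]
force: [-4.4, -1.6, 12.7]
grip_width: 0.005
grasp_force: 6.8
time_s: 7.18
position: [0.5465, 0.1794, 0.0788]
ee_rot: [2.05, 2.379, 0.001]
force: [-6.2, -0.7, 21.2]
grip_width: 0.004
grasp_force: 10.3
```

The key is bottomed: the position has stalled while the force has risen to 21 N. I release straight up and check.

```bash
python3 -m jog '[[0,0,-0.05,0,0,0,0],[0,0,-0.15,0,0,0,0],[0,0,-0.25,0,0,0,0],[0,0,-0.25,0,0,0,0],[0,0,0,0,0,0,0],[0,0,0,0,0,0,0],[0,0,0,0,0,0,0],[0,0,0,0,0,0,0]]'
python3 - <<'E'
from h import *
im=optics.capture("scene")[:,:,::-1]; cv2.imwrite("pics/s4.png",im)
E
```

```text
time_s: 8.18
position: [0.5457, 0.1792, 0.2147]
ee_rot: [-2.05, -2.378, 0.003]
force: [-0.3, 0.9, 0.2]
grip_width: 0.005
grasp_force: 0.0
```

View pics/s4.png

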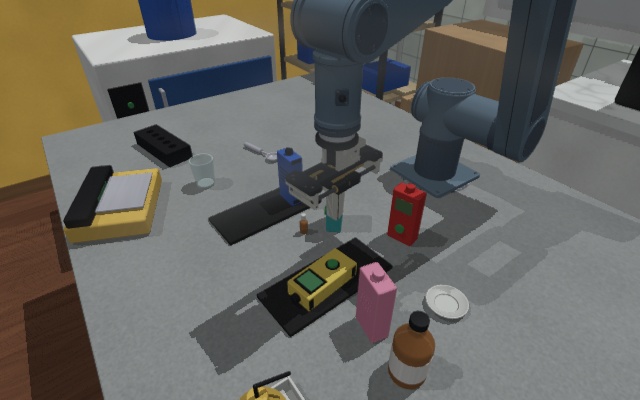

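The yellow logger lies screen-up on its pad at (322,278), its key (332,264) is free, and everything else is where it was. I hand the job in.

```bash
python3 -c "
from cell import env
print(env.close_job())"
```

```text
the job is handed in; nothing more can be done
None
```

The yellow logger lies on its back on its own pad with the screen up, its green key was pressed fully in and released, nothing else looked disturbed in the last picture, and the job was handed in after about 8 s.

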